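Make up the planing kit and the sharpening kit on the joiner's bench

ROBOT

A 7-joint arm with a two-finger parallel gripper is mounted at the origin on the work surface. World frame = base frame: x ahead of the robot, y to its left, z up, the work surface at z = 0. Lengths are in m, angles in rad, forces in N, time in s.
With the tool pointing down it reaches from about 0.4 to 0.85 m from the base axis. Payload 10.4 kg.
Tool frame: the origin (TCP) lies at the very end of the fingers, on their centre line; the grasp point (between the pads) lies 19 mm behind it; x points along the fingers, z is the direction in which the jaws open and shut, and the axes are right-handed (so a half turn about x gives the same grasp; the last joint's range is limited). The gripper opens to 85 mm and grips with 20 to 120 N. Pads are 22 mm wide; open, the fingers measure 114 mm over their backs; the gripper's body (76 mm by 85 mm) begins 54 mm behind the grasp point. The pads swing forward as they close: fully open they stand 13 mm farther back than shut.
Start: joints at [1.168, 0.332, -0.065, 1.46, 0.022, 1.35, -0.088], TCP at [0.232, -0.58, 0.231] pointing down, gripper open.
Joint ranges: [-2.6, 2.6], [-0.5, 2.12], [-1.47, 1.34], [0.16, 2.42], [-1.27, 4.41], [0.06, 2.06], [-2.6, 2.6]. Speed limits (rad/s): [2.22, 2.22, 2.79, 2.79, 3.14, 3.14, 3.14].

INTERFACE

Orientations are given as a unit quaternion [x, y, z, w].
In Python, from workcell import readout, camera, manip gives the robot as it stands.
- The arm moves only by the shell command python3 -m inch 'ROWS' [FORCE]. ROWS is JSON, a list of rows, each a list of 3 entries, a list of its own where there are three numbers: the turn, a rotation vector about the tool's x, y, z in degrees, then the shift along the tool's x, y, z in mm, then the closure, from 0 (fully open) to 1 (shut). In form: [[[wx, wy, wz], [dx, dy, dz], hand], ...]. A call has 1 to 10 rows; each row is the pose to reach, as a shift and turn from the pose measured when the call began, along the tool's axes at that moment; what a row does not reach only later rows make up. A row lasts 1/8 s, in which the tool goes at most 62.5 mm and 10.7 degrees, less where a joint would pass 70% of its speed; a pose out of reach is approached as far as the arm can. A call with a gripper value outside its range is refused whole. The fingers move at their own pace and stop on an object; FORCE is the grip in N (left out, the last holds). Time passes only in rows, so rows that repeat a pose let the fingers close. It gives the time, the measured TCP pose, the force and the opening at its end, in the units of the state.
- readout.get_obs(): the state, without advancing time (a new reading comes with each control period).
- camera(name): name is "side" or "top" or "wrist"; returns a dict with "pixels" (420x560x3 uint8, red, green, blue), "range_z" (420x560 float32, m along the optical axis (not along the pixel's ray), 0 where there is no reading), "intrinsics" (3x3 intrinsics, pixels), "extrinsics" (4x4, takes a point from world to camera coordinates); the wrist camera has in their place "T_tool_cam" (4x4, takes a point from camera to tool coordinates, whose origin is the TCP and whose axes are the tool frame's). Camera axes: x right, y down, z forward; pixel columns grow to the right and rows downward; lengths in m; the calibration is good to about 2 mm. A picture is of the moment at which its call begins: read the wrist's pose just before it.
- manip.hand_in(): hands the job in, once; it reports no verdict.
The state is a dict: "clock": time; "joint_pos": joint angles; "joint_velocities": joint speeds; "tau": joint torques, N m; "position": TCP position; "ee_rot": TCP orientation; "ft_force": force on the tool from outside, world axes, zero at the start; "torque": the same for the moment, N m; "grip_width": opening from 0.0 (shut) to 1.0 (fully open).
Only numpy, scipy, OpenCV 4.12 (cv2) and the standard library are available. Lean on these libraries where they do the work, as an engineer would, in place of code of your own. Each camera call takes 0.05 s, during which the arm holds its last target.

TASK

Make up the two tool kits for the joinery class. In the long till put the planing kit: the small block plane in the long compartment, the cork sanding block in the middle-sized one and the round wax tin in the square one; in the short till put the sharpening kit: the oilstone in the long compartment and the honing guide in the short one. Set each tool down without dropping it, flat on the felt and right way up, let go of it, and leave the tenoned offcut where it lies.

Things in the scene. Friction and masses are not known exactly. Their poses are not given: they have to be found in the camera images.
- block_plane_mid (a point): Small dark iron block plane on its sole, 125 mm long x 48 wide x 45 high, steel lever cap on top, round wooden palm rest behind, small wooden knob in front; 0.55 kg. Grip across its flat cheeks (48 apart, 36 high over the middle 70 mm). Point: middle of length and width, 22 above the sole; x along its length to the knob, z up.
- oilstone_mid (a point): Light grey sharpening stone set in a brown wooden block, stone side up, 130 mm long x 54 wide x 36 high overall (wood 22 high and 54 wide, stone on top 44 wide); 0.45 kg. Grip across the wood. Point: its centre, 18 above the underside; x along its length, z up.
- honing_guide_mid (a point): Honing guide: small bright aluminium clamp, two jaws side by side, a ledge on each, brass thumb screw at its +x end; x from -29 to +34 mm, 54 wide, 34 high (flat sides 26 high over the middle 53 mm); 0.26 kg. Grip across the 54. Point: on its mid-line, 17 above the underside; x along the screw, z up.
- cork_block_mid (a point): Sanding block: plain solid brown cork, 90 mm long x 56 wide x 38 high; 0.09 kg. Grip across the 56. Point: its centre, 19 above the underside; x along its length, z up.
- wax_tin_mid (a point): Wax tin: flat round closed metal tin, 60 mm across x 32 high, lid up; 0.13 kg. Point: its centre, 16 above the underside; z up.
- long_till: Long till: fixed low wooden tray 359 x 88 mm, origin under its middle, y along it. Three felted compartments in a row, 76 wide (x), tool length along y: 145 long centred y=-101 mm (plane), 110 at +32.5 (cork), 80 at +133.5 (tin). Floor 6, walls (6 thick) 14 above bench; each compartment's long sides have a 50 gap in mid-length for fingers.
- short_till: Short till: the same make, fixed, 250 x 88 mm, two compartments 76 wide: 150 long centred y=-44 mm (oilstone), 82 long centred y=+78 (honing guide), tool length along y. Origin under its middle, y along it. Floor 6, walls (6 thick) 14 above bench; 50 finger gap in mid-length of each compartment's long sides.
- offcut: Not wanted: wooden offcut among the stock, 120 mm long x 44 wide x 28 high, a thin tenon (10 thick, 35 long) at its +x end; origin at the middle of its underside, x along its length.
Not all that is in view belongs to the job. What is shaped like the part that bears honing_guide_mid but red is not meant. What is shaped like the part that bears wax_tin_mid but purple is not meant.

How it is judged:
At the end, for the whole second after the job is handed in: Each of the five tools rests in its own compartment of its own till: centre within 16 mm across and 14 mm along of the compartment's centre (its walls allow no more), flat on the floor (height within 3 mm, tilt under 0.08 rad), right way up, at rest (under 0.02 m/s) and released (x of block_plane_mid in the frame of long_till between -0.016 and 0.016 m and y of block_plane_mid in the frame of long_till between -0.115 and -0.087 m and z of block_plane_mid in the frame of long_till between 0.025 and 0.031 m and angle between each of block_plane_mid, cork_block_mid, wax_tin_mid, oilstone_mid, honing_guide_mid's own z axis and vertical below 0.08 rad and linear speed of each of block_plane, cork_block, wax_tin, oilstone, honing_guide below 0.02 m/s and contact force between the fingers and block_plane below 0.1 N and x of cork_block_mid in the frame of long_till between -0.016 and 0.016 m and y of cork_block_mid in the frame of long_till between 0.0185 and 0.0465 m and z of cork_block_mid in the frame of long_till between 0.022 and 0.028 m and contact force between the fingers and cork_block below 0.1 N and x of wax_tin_mid in the frame of long_till between -0.016 and 0.016 m and y of wax_tin_mid in the frame of long_till between 0.1195 and 0.1475 m and z of wax_tin_mid in the frame of long_till between 0.019 and 0.025 m and contact force between the fingers and wax_tin below 0.1 N and x of oilstone_mid in the frame of short_till between -0.016 and 0.016 m and y of oilstone_mid in the frame of short_till between -0.058 and -0.03 m and z of oilstone_mid in the frame of short_till between 0.021 and 0.027 m and contact force between the fingers and oilstone below 0.1 N and x of honing_guide_mid in the frame of short_till between -0.016 and 0.016 m and y of honing_guide_mid in the frame of short_till between 0.064 and 0.092 m and z of honing_guide_mid in the frame of short_till between 0.02 and 0.026 m and contact force between the fingers and honing_guide below 0.1 N); the robot touches nothing.
It fails at once if a kit tool is dropped or thrown (faster than 0.75 m/s, a fall of some 30 mm, while not held) ((linear speed of block_plane above 0.75 m/s and contact force between the fingers and block_plane below 0.05 N) or (linear speed of cork_block above 0.75 m/s and contact force between the fingers and cork_block below 0.05 N) or (linear speed of wax_tin above 0.75 m/s and contact force between the fingers and wax_tin below 0.05 N) or (linear speed of oilstone above 0.75 m/s and contact force between the fingers and oilstone below 0.05 N) or (linear speed of honing_guide above 0.75 m/s and contact force between the fingers and honing_guide below 0.05 N)).
It fails at once if the tenoned offcut is shifted by more than 30 mm (distance of offcut from where it was at the start of the episode above 0.03 m).
It also fails if it takes over 115 s, if anything falls off the work surface, if the arm or the gripper's body presses on something with over 40 N, if the wrist force passes 120 N, or if a joint passes its speed limit or range.

## Working session

There is one attempt and no reset: what is moved stays moved. The work goes in short steps, Python scripts to look and compute and a shell command to move; the robot and the scene stay as the last step left them, time stands still between calls to the robot, and variables do not carry over. Pictures are saved under pics/ and viewed, and the job is handed in when it is done.

```bash
mkdir -p pics; ls
cat > h.py <<'E'
import numpy as np, cv2
from workcell import readout, camera, manip
def snap(n,f):
    o=readout.get_obs(); c=camera(n); np.savez('/tmp/'+f+'.npz',pos=o['position'],rot=o['ee_rot'],**c)
    cv2.imwrite('pics/'+f+'.png',c['pixels'][:,:,::-1]); return o,c
E
python3 - <<'E'
from h import *
o,c=snap('top','top0'); snap('side','side0'); snap('wrist','wrist0')
for k,v in o.items(): print(k,np.round(v,4))
print(c.keys(),c['intrinsics'],c['extrinsics'])
E
```

```text
pics
clock 0.0
joint_pos [ 1.1684  0.3329 -0.0647  1.4609  0.0216  1.3499 -0.0885]
joint_velocities [-0.0007 -0.0007  0.002  -0.0001  0.0007  0.      0.0003]
tau [ 4.0000e-04 -6.2545e+01  4.9300e-02 -3.9160e+01  1.6200e-02  1.0000e-02
  0.0000e+00]
position [ 0.2316 -0.5801  0.2305]
ee_rot [ 0.3969  0.5858 -0.3964  0.585 ]
ft_force [0.4472 0.0297 0.1626]
torque [-0.0079 -0.0039 -0.0059]
grip_width 0.9968
dict_keys(['pixels', 'range_z', 'intrinsics', 'extrinsics']) [[455.41239342   0.         282.52280829]
 [  0.         455.41239342 220.14531524]
 [  0.           0.           1.        ]] [[ 0.01878332 -0.99980972 -0.00526477  0.02815689]
 [-0.99918805 -0.01858341 -0.03574783  0.49439604]
 [ 0.03564319  0.00593196 -0.99934697  1.21754254]
 [ 0.          0.          0.          1.        ]]
```

View pics/top0.png

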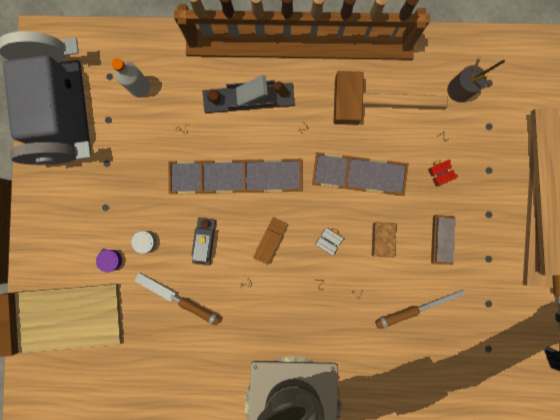

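View pics/side0.png

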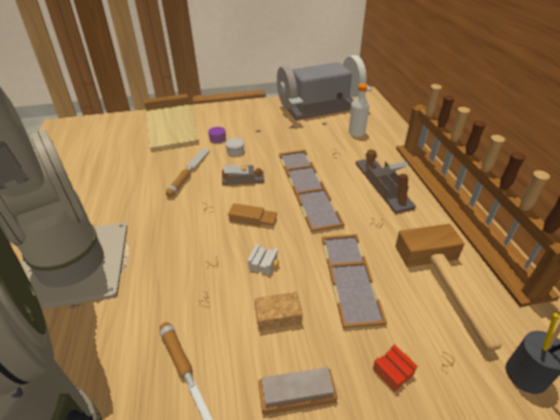

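View pics/wrist0.png

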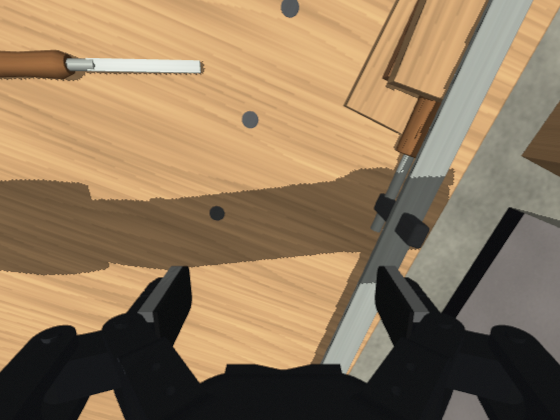

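Top view: the small block plane is at (204,241) and the offcut at (270,241). The aluminium guide is at (330,241), with a red decoy at (443,172). Cork is at (384,240) and the oilstone at (444,240). The pale tin is at (143,242), with a purple decoy at (108,261). The tills are at (236,176), long, and (360,174), short. The large plane at (249,95) is too long (about 200 mm) to be the small one. I'll confirm with a crop and measure.

```bash
cat >> h.py <<'E'
def cloud(c):
    K=c['intrinsics'];T=np.linalg.inv(c['extrinsics']);z=c['range_z']
    v,u=np.mgrid[:420,:560]
    P=np.stack([(u-K[0,2])/K[0,0]*z,(v-K[1,2])/K[1,1]*z,z],-1)
    return P@T[:3,:3].T+T[:3,3]
def topz(c,u,v,z):
    K=c['intrinsics'];T=np.linalg.inv(c['extrinsics'])
    d=T[:3,:3]@np.array([(u-K[0,2])/K[0,0],(v-K[1,2])/K[1,1],1]);o=T[:3,3]
    return o+d*(z-o[2])/d[2]
E
cat > m.py <<'E'
from h import *
t=np.load('/tmp/top0.npz');s=np.load('/tmp/side0.npz')
im=cv2.imread('pics/top0.png')
cv2.imwrite('pics/crop1.png',cv2.resize(im[140:280,90:470],None,fx=2.1,fy=2.1,interpolation=cv2.INTER_CUBIC))
W=cloud(t);S=cloud(s)
print('table z top',np.median(W[300:320,240:300,2]),'side',np.median(S[230:300,120:200,2]))
boxes=dict(tin=(128,228,158,258),plane=(190,215,218,268),offcut=(252,215,290,266),guide=(314,226,346,258),cork=(370,220,400,258),stone=(430,213,458,268))
for n,(a,b,c,d) in boxes.items():
    w=W[b:d,a:c]; off=np.median(W[300:320,240:300,2])
    m=(w[...,2]-off>0.012)
    # footprint at world coords
    p=w[m][:,:2].astype(np.float32); z=w[m][:,2]-off
    (cx,cy),(l1,l2),ang=cv2.minAreaRect(p)
    print(n,m.sum(),'ctr',np.round([cx,cy],4),'size',np.round([l1,l2],3),'ang',round(ang,1),'z pct',np.round(np.percentile(z,[10,50,90,99]),4))
    # side cloud check
    q=S.reshape(-1,3);k=(np.hypot(q[:,0]-cx,q[:,1]-cy)<0.08)&(q[:,2]>0.012)
    if k.sum()>20:
        (sx,sy),sl,sa=cv2.minAreaRect(q[k][:,:2].astype(np.float32)); print('    side',np.round([sx,sy],4),np.round(sl,3),round(sa,1),np.round(np.percentile(q[k][:,2],[50,90,99]),4))
E
python3 m.py
```

```text
table z top 0.00033546979638909846 side -0.0009769343350882753
tin 437 ctr [0.4314 0.2335] size [0.058 0.407] ang 1.0 z pct [0.0278 0.0322 0.0357 0.0382]
    side [0.4323 0.2426] [0.048 0.123] 85.3 [0.0326 0.0411 0.044 ]
plane 867 ctr [0.4218 0.1538] size [0.239 0.124] ang 83.2 z pct [0.0159 0.0367 0.0434 0.0478]
    side [0.422  0.1533] [0.158 0.076] 86.5 [0.027  0.0345 0.0391]
offcut 759 ctr [0.4354 0.0662] size [0.053 0.12 ] ang 64.8 z pct [0.0182 0.0268 0.0307 0.5388]
    side [0.4367 0.0673] [0.048 0.121] 66.2 [0.0254 0.0281 0.0295]
guide 442 ctr [ 0.4567 -0.0488] size [0.143 0.068] ang 69.6 z pct [0.0198 0.027  0.0352 1.2342]
    side [ 0.4617 -0.0494] [0.152 0.067] 65.0 [0.0249 0.033  0.0345]
cork 790 ctr [ 0.4434 -0.1149] size [0.089 0.29 ] ang 1.1 z pct [0.0334 0.0376 0.0407 0.0439]
    side [ 0.4431 -0.0921] [0.056 0.064] 58.5 [0.025  0.033  0.0345]
stone 1054 ctr [ 0.4563 -0.1946] size [0.449 0.13 ] ang 87.9 z pct [0.0198 0.0349 0.0386 0.0415]
    side [ 0.4465 -0.1893] [0.149 0.089] 88.7 [0.0364 0.0383 0.0396]
```

View pics/crop1.png

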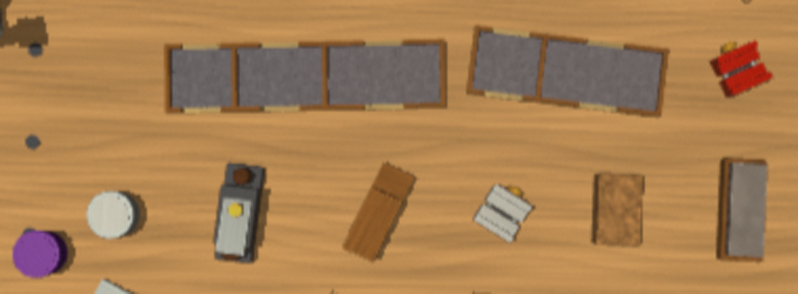

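Crop check: the white tin, the small plane (knob towards +x), the aluminium guide, cork and oilstone are the ones meant. The red guide and purple tin are the decoys. Next I'll refine with outlier rejection and measure the tills.

```bash
cat > m2.py <<'E'
from h import *
t=np.load('/tmp/top0.npz');s=np.load('/tmp/side0.npz')
W=cloud(t);S=cloud(s)
boxes=dict(tin=(128,228,158,258),plane=(188,215,220,268),offcut=(252,215,290,266),guide=(312,224,348,260),cork=(366,218,404,260),stone=(428,210,460,270))
def rect(p):
    p=p.astype(np.float32)
    # drop isolated points
    d=np.sort(np.linalg.norm(p[:,None]-p[None],axis=-1),1)[:,4]; p=p[d<0.006]
    r=cv2.minAreaRect(p); return r
for n,(a,b,c,d) in boxes.items():
    w=W[b:d,a:c].reshape(-1,3); w=w[(w[:,2]>.010)&(w[:,2]<.06)]
    r=rect(w[:,:2]); print(n,'top',np.round(r[0],4),np.round(r[1],3),round(r[2],1),'z',np.round(np.percentile(w[:,2],[50,90]),4))
    q=S.reshape(-1,3);k=(np.hypot(q[:,0]-r[0][0],q[:,1]-r[0][1])<0.5*np.hypot(*r[1])+.004)&(q[:,2]>0.010)&(q[:,2]<.06)
    r=rect(q[k][:,:2]);print('   side',np.round(r[0],4),np.round(r[1],3),round(r[2],1),'z',np.round(np.percentile(q[k][:,2],[50,90]),4))
# felt by colour: low saturation, bluish
im=t['pixels'].astype(int)
hsv=cv2.cvtColor(t['pixels'],cv2.COLOR_RGB2HSV)
m=((hsv[...,1]<70)&(hsv[...,2]<150)&(hsv[...,2]>60)).astype(np.uint8)
m[:150]=0;m[200:]=0;m[:,:165]=0;m[:,410:]=0
n,l,st,ce=cv2.connectedComponentsWithStats(m,connectivity=4)
for i in range(1,n):
    if st[i,4]>200:
        pts=np.argwhere(l==i)
        z=np.median(W[l==i][:,2])
        P=np.array([topz(t,u,v,z) for v,u in pts])[:,:2]
        r=cv2.minAreaRect(P.astype(np.float32)); print('felt',np.round(ce[i]),'z',round(z,4),np.round(r[0],4),'mean',np.round(P.mean(0),4),np.round(r[1],3),round(r[2],2))
E
python3 m2.py
```

```text
tin top [0.4275 0.4065] [0.058 0.059] 65.3 z [0.0324 0.0359]
   side [0.4264 0.3976] [0.055 0.055] 27.9 z [0.0297 0.0325]
plane top [0.4329 0.2481] [0.049 0.125] 83.2 z [0.0367 0.0435]
   side [0.4321 0.2418] [0.047 0.124] 85.3 z [0.0317 0.041 ]
offcut top [0.4373 0.0704] [0.044 0.12 ] 65.0 z [0.0271 0.0309]
   side [0.4367 0.067 ] [0.048 0.121] 67.0 z [0.025 0.028]
guide top [ 0.4438 -0.0891] [0.054 0.064] 59.0 z [0.0272 0.0354]
   side [ 0.4432 -0.0924] [0.055 0.065] 58.3 z [0.0248 0.033 ]
cork top [ 0.4464 -0.2315] [0.057 0.09 ] 88.7 z [0.0379 0.041 ]
   side [ 0.4454 -0.2348] [0.058 0.09 ] 89.1 z [0.0364 0.0383]
stone top [ 0.4493 -0.3894] [0.052 0.13 ] 88.6 z [0.0352 0.0389]
   side [ 0.4485 -0.3953] [0.054 0.13 ] 87.3 z [0.0344 0.0363]
felt [331. 170.] z 0.0072 [ 0.632  -0.0914] mean [ 0.6321 -0.0913] [0.08  0.075] 83.37
felt [376. 175.] z 0.007 [ 0.6194 -0.2131] mean [ 0.6197 -0.2131] [0.148 0.075] 84.07
felt [272. 175.] z 0.0072 [0.6153 0.0681] mean [0.6157 0.0681] [0.075 0.142] 2.5
felt [223. 176.] z 0.0073 [0.6103 0.2019] mean [0.6108 0.2016] [0.074 0.107] 2.95
felt [185. 177.] z 0.0072 [0.6061 0.3038] mean [0.6068 0.303 ] [0.076 0.076] 1.45
```

```bash
cat >> h.py <<'E'
from scipy.spatial.transform import Rotation as Ro
def plan(x,y,z,jaw_deg,o=None):
    """jaw axis direction (world angle, mod 180); prints turn/shift from current pose"""
    o=o or readout.get_obs(); R=Ro.from_quat(o['ee_rot']); M=R.as_matrix()
    best=None
    for a in (jaw_deg,jaw_deg+180):
        a=np.radians(a); zx=np.array([np.cos(a),np.sin(a),0]); xx=np.array([0,0,-1.]); yy=np.cross(zx,xx)
        w=(R.inv()*Ro.from_matrix(np.stack([xx,yy,zx],1))).as_rotvec(degrees=True)
        sh=M.T@(np.array([x,y,z])-o['position'])*1000
        print('turn',np.round(w,1),'shift',np.round(sh,1))
def st():
    o=readout.get_obs();M=Ro.from_quat(o['ee_rot']).as_matrix()
    print('t',round(o['clock'],2),'pos',np.round(o['position'],4),'jaw',np.round(np.degrees(np.arctan2(M[1,2],M[0,2])),2),'tilt',round(np.degrees(np.arccos(-M[2,0])),2),'q',np.round(o['joint_pos'],2),'F',np.round(o['ft_force'],1),'w',round(float(o['grip_width']),3)); return o
E
python3 - <<'E'
from h import *
st(); t=np.load('/tmp/wrist0.npz'); print(np.round(t['T_tool_cam'],3),t['intrinsics'])
plan(.41,-.39,.26,90)
E
```

```text
t 0.15 pos [ 0.2316 -0.5802  0.2307] jaw -68.24 tilt 0.06 q [ 1.17  0.33 -0.06  1.46  0.02  1.35 -0.09] F [-0.1 -1.3  0.5] w 1.001
[[ 0.001 -0.295  0.955 -0.143]
 [-0.001 -0.955 -0.295  0.076]
 [ 1.    -0.001 -0.001 -0.   ]
 [ 0.     0.     0.     1.   ]] [[316.29345881   0.         282.92268   ]
 [  0.         316.29345881 209.71064935]
 [  0.           0.           1.        ]]
turn [-1.582e+02 -0.000e+00 -1.000e-01] shift [ -29.2  236.2 -110.6]
turn [21.8 -0.1  0. ] shift [ -29.2  236.2 -110.6]
```

```bash
python3 - <<'E'
from h import *
plan(.43,-.31,.24,-90)
E
python3 -m inch '[[[4,0,0],[-2,50,-25],0],[[9,0,0],[-4,110,-55],0],[[14,0,0],[-6,170,-80],0],[[18,0,0],[-8,230,-75],0],[[22,0,0],[-10,284,-84],0],[[22,0,0],[-10,284,-84],0],[[22,0,0],[-10,284,-84],0]]' 30
python3 - <<'E'
from h import *
st(); snap('wrist','w1')
E
```

```text
turn [21.8 -0.1  0. ] shift [  -9.1  284.4 -177.4]
turn [-1.582e+02 -0.000e+00 -1.000e-01] shift [  -9.1  284.4 -177.4]
clock: 1.02
position: [0.4639, -0.3971, 0.2404]
ee_rot: [-0.501, -0.5, 0.501, -0.498]
ft_force: [-0.4, -0.9, -0.1]
grip_width: 1.001
t 1.02 pos [ 0.4639 -0.3971  0.2404] jaw -90.22 tilt 0.09 q [ 0.78  0.3  -0.19  1.48  0.06  1.36 -0.98] F [-0.4 -0.9 -0.1] w 1.001
```

View pics/w1.png

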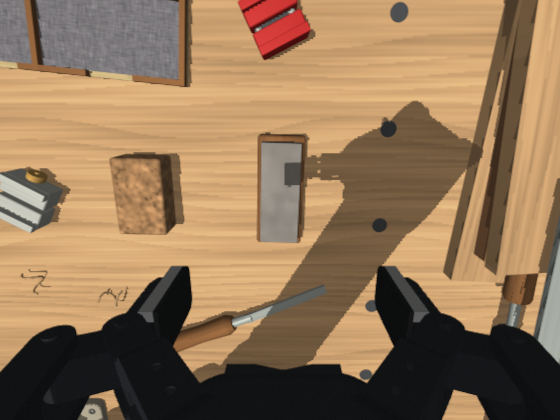

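The wrist view shows the oilstone at (281,188), cork at (143,195), the guide at (28,198), the red decoy at (274,22) and the short till at upper left.

```bash
cat >> h.py <<'E'
def wcloud(f):
    c=np.load('/tmp/'+f+'.npz');K=c['intrinsics'];z=c['range_z']
    v,u=np.mgrid[:420,:560]
    P=np.stack([(u-K[0,2])/K[0,0]*z,(v-K[1,2])/K[1,1]*z,z],-1)
    T=c['T_tool_cam'];P=P@T[:3,:3].T+T[:3,3]
    return P@Ro.from_quat(c['rot']).as_matrix().T+c['pos']
def obj(W,box,zmin=.010,zmax=.06):
    a,b,c,d=box;w=W[b:d,a:c].reshape(-1,3);w=w[(w[:,2]>zmin)&(w[:,2]<zmax)]
    p=w[:,:2].astype(np.float32)
    from scipy.spatial import cKDTree
    k=cKDTree(p).query(p,6)[0][:,5]<.005; p=p[k];w=w[k]
    r=cv2.minAreaRect(p);return np.round(r[0],4),np.round(r[1],3),round(r[2],1),'z',np.round(np.percentile(w[:,2],[10,50,90]),4)
E
python3 - <<'E'
from h import *
W=wcloud('w1')
print('bench',np.median(W[250:265,220:330,2]))
print('stone',obj(W,(250,122,315,250)));print('stone top part',obj(W,(250,122,315,250),.03));print('cork',obj(W,(105,145,185,240)));print('cork top',obj(W,(105,145,185,240),.03))
E
```

```text
bench 0.0005433827440091687
stone (array([ 0.4508, -0.3916]), array([0.054, 0.129]), 87.7, 'z', array([0.0221, 0.0363, 0.0374]))
stone top part (array([ 0.4504, -0.3919]), array([0.044, 0.116]), 88.4, 'z', array([0.0356, 0.0366, 0.0375]))
cork (array([ 0.448, -0.232]), array([0.056, 0.09 ]), 88.4, 'z', array([0.026 , 0.0384, 0.0395]))
cork top (array([ 0.448, -0.232]), array([0.056, 0.09 ]), 88.4, 'z', array([0.0372, 0.0386, 0.0396]))
```

```bash
python3 -m inch '[[[2,0,0],[50,-13,-5],0],[[2,0,0],[110,-13,-5],0],[[2,0,0],[170,-13,-5],0],[[2,0,0],[210,-13,-5],0],[[2,0,0],[230,-13,-5],0],[[2,0,0],[236,-13,-5],0],[[2,0,0],[236,-13,-5],0],[[2,0,0],[236,-13,-5],0.5],[[2,0,0],[236,-13,-5],1],[[2,0,0],[236,-13,-5],1]]' 50
python3 - <<'E'
from h import *
st()
E
```

```text
clock: 2.33
position: [0.4505, -0.393, 0.006]
ee_rot: [-0.51, -0.49, 0.51, -0.49]
ft_force: [-0.9, 0.9, 7.4]
grip_width: 0.62
t 2.33 pos [ 0.4505 -0.393   0.006 ] jaw -92.3 tilt 0.03 q [ 0.78  0.5  -0.17  1.74  0.11  0.91 -1.05] F [-0.9  0.9  7.4] w 0.62
```

```bash
python3 -m inch '[[[0,0,0],[-10,0,0],1],[[0,0,0],[-40,0,0],1],[[0,0,0],[-80,0,0],1],[[0,0,0],[-120,0,0],1],[[0,0,0],[-120,0,0],1]]'
python3 - <<'E'
from h import *
st(); snap('wrist','w2'); plan(.6194,-.2131,.126,-5.9)
E
```

```text
clock: 2.95
position: [0.4521, -0.3941, 0.1299]
ee_rot: [0.51, 0.488, -0.51, 0.492]
ft_force: [-0.9, -0.4, -5.4]
grip_width: 0.613
t 2.95 pos [ 0.4521 -0.3941  0.1299] jaw -92.31 tilt 0.37 q [ 0.79  0.35 -0.19  1.65  0.07  1.13 -1.02] F [-0.9 -0.4 -5.4] w 0.613
turn [-86.4   0.2  -0. ] shift [   1.3  161.  -186.8]
turn [93.6 -0.  -0.2] shift [   1.3  161.  -186.8]
```

View pics/w2.png

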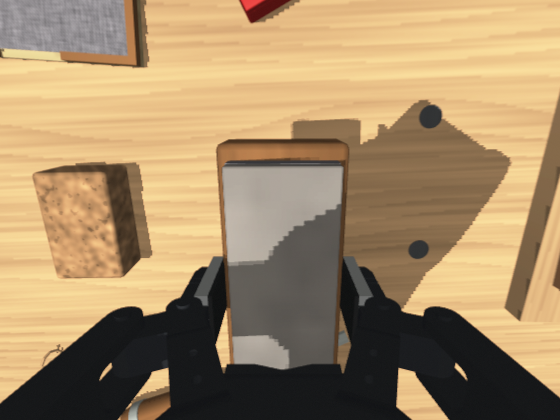

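The oilstone is held level between the pads (top face around (283,260)).

```bash
python3 -m inch '[[[-8,0,0],[0,15,-20],1],[[-18,0,0],[-10,35,-45],1],[[-28,0,0],[-10,60,-70],1],[[-38,0,0],[-10,80,-95],1],[[-48,0,0],[-10,100,-120],1],[[-58,0,0],[-10,120,-140],1],[[-68,0,0],[-10,140,-165],1],[[-78,0,0],[-5,155,-180],1],[[-86,0,0],[0,161,-187],1],[[-86,0,0],[0,161,-187],1]]'
python3 - <<'E'
from h import *
st(); snap('wrist','w3'); plan(.6194,-.2131,.126,-5.9)
E
```

```text
clock: 4.25
position: [0.6185, -0.2117, 0.1249]
ee_rot: [0.039, 0.707, -0.039, 0.706]
ft_force: [-0.4, 0.1, -4.6]
grip_width: 0.615
t 4.25 pos [ 0.6185 -0.2117  0.1249] jaw -6.27 tilt 0.09 q [ 0.63  0.52 -0.5   1.48  0.26  1.21 -0.02] F [-0.4  0.1 -4.6] w 0.615
turn [-0.6 -0.   0.1] shift [-0.4 -0.3  1.1]
turn [1.794e+02 1.000e-01 1.000e-01] shift [-0.4 -0.3  1.1]
```

View pics/w3.png

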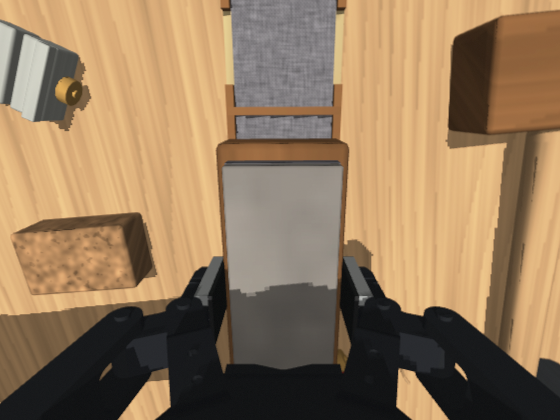

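The short till lines up under the stone: partition at (284,111), side walls at columns 231 and 338. I'll measure them.

Run:
```python
from h import *
W=wcloud('w3'); o=readout.get_obs(); c=np.load('/tmp/w3.npz')
# till frame direction
def uv(u,v): return np.round(W[v,u],4)
# partition and side walls: columns/rows via depth
for v in (60,75,95): # row across
    r=W[v,200:370]; k=(r[:,2]>.011)&(r[:,2]<.019); print(v,[(200+i,*np.round(r[i],4)) for i in np.flatnonzero(k)][::3])
col=W[90:140,270]; print([(90+i,*np.round(col[i],4)) for i in range(0,50,3)])
# felt region of guide compartment
hsv=cv2.cvtColor(c['pixels'],cv2.COLOR_RGB2HSV)
m=np.zeros((420,560),bool);m[0:105,225:345]=1
f=m&(np.abs(W[...,2]-.007)<.003)&(hsv[...,1]<70)
p=W[f];print('felt z',np.median(p[:,2]));th=np.radians(-6)
# stone outline in tool frame
M=Ro.from_quat(c['rot']).as_matrix();L=(W-c['pos'])@M
k=(L[...,0]<-.005)&(L[...,0]>-.06)&(np.abs(L[...,2])<.03)&(L[...,1]>.0)
k[:135]=0;k[:,:215]=0;k[:,352:]=0
q=L[k];print('stone far end y',np.percentile(q[:,1],[99,99.9]),'z',np.percentile(q[:,2],[.5,50,99.5]),'x top',np.percentile(q[:,0],[1,50,99]))
```

```text
60 []
75 []
95 [(np.int64(225), np.float64(0.585), np.float64(-0.1192), np.float64(0.0152)), (np.int64(228), np.float64(0.5871), np.float64(-0.1194), np.float64(0.0144)), (np.int64(231), np.float64(0.5892), np.float64(-0.1195), np.float64(0.0133)), (np.int64(333), np.float64(0.6661), np.float64(-0.1281), np.float64(0.0135)), (np.int64(336), np.float64(0.6682), np.float64(-0.1283), np.float64(0.0145)), (np.int64(339), np.float64(0.6704), np.float64(-0.1286), np.float64(0.0145))]
[(90, np.float64(0.6189), np.float64(-0.1189), np.float64(0.0078)), (93, np.float64(0.6186), np.float64(-0.1211), np.float64(0.0078)), (96, np.float64(0.6183), np.float64(-0.1231), np.float64(0.0056)), (99, np.float64(0.618), np.float64(-0.1254), np.float64(0.0068)), (102, np.float64(0.6178), np.float64(-0.1276), np.float64(0.0076)), (105, np.float64(0.6175), np.float64(-0.1298), np.float64(0.0059)), (108, np.float64(0.6175), np.float64(-0.1321), np.float64(0.0147)), (111, np.float64(0.6173), np.float64(-0.1343), np.float64(0.0142)), (114, np.float64(0.617), np.float64(-0.1365), np.float64(0.0144)), (117, np.float64(0.6164), np.float64(-0.1388), np.float64(0.007)), (120, np.float64(0.6162), np.float64(-0.141), np.float64(0.0078)), (123, np.float64(0.6158), np.float64(-0.1433), np.float64(0.0065)), (126, np.float64(0.6156), np.float64(-0.1456), np.float64(0.0071)), (129, np.float64(0.6153), np.float64(-0.1479), np.float64(0.0068)), (132, np.float64(0.615), np.float64(-0.1502), np.float64(0.0069)), (135, np.float64(0.6147), np.float64(-0.1526), np.float64(0.0069)), (138, np.float64(0.6145), np.float64(-0.1548), np.float64(0.008))]
felt z 0.0072103941014408784
stone far end y [0.06476521 0.0649358 ] z [-2.70766813e-02  1.75072101e-05  2.74609327e-02] x top [-0.03217157 -0.03023071 -0.01257552]
```

```bash
python3 -m inch '[[[0,0,0],[25,-1,1],1],[[0,0,0],[60,-1,1],1],[[0,0,0],[85,-1,1],1],[[0,0,0],[100,-1,1],1],[[0,0,0],[107,-1,1],1],[[0,0,0],[110,-1,1],1],[[0,0,0],[112,-1,1],1],[[0,0,0],[112,-1,1],1]]'
python3 - <<'E'
from h import *
st()
E
```

```text
clock: 5.3
position: [0.6194, -0.214, 0.0141]
ee_rot: [0.039, 0.706, -0.04, 0.706]
ft_force: [0.9, -0.1, -4.2]
grip_width: 0.622
t 5.3 pos [ 0.6194 -0.214   0.0141] jaw -6.47 tilt 0.07 q [ 0.61  0.64 -0.47  1.56  0.32  1.02 -0.06] F [ 0.9 -0.1 -4.2] w 0.622
```

```bash
python3 -m inch '[[[0,0,0],[1.5,0,0],1],[[0,0,0],[3,0,0],1],[[0,0,0],[3,0,0],1]]'
python3 -m inch '[[[0,0,0],[0,0,0],0.5],[[0,0,0],[0,0,0],0.3],[[0,0,0],[0,0,0],0],[[0,0,0],[0,0,0],0],[[0,0,0],[0,0,0],0]]'
python3 -m inch '[[[0,0,0],[-10,0,0],0],[[0,0,0],[-40,0,0],0],[[0,0,0],[-90,0,0],0],[[0,0,0],[-150,0,0],0],[[0,0,0],[-180,0,0],0],[[0,0,0],[-180,0,0],0]]'
python3 - <<'E'
from h import *
st(); snap('wrist','w4'); plan(.448,-.232,.2,-91.6)
E
```

```text
clock: 5.68
position: [0.6197, -0.2141, 0.012]
ee_rot: [0.039, 0.706, -0.04, 0.706]
ft_force: [-3.5, 0.8, 4.5]
grip_width: 0.615
clock: 6.3
position: [0.6198, -0.2141, 0.0121]
ee_rot: [0.039, 0.706, -0.041, 0.706]
ft_force: [0.6, 0.0, -0.3]
grip_width: 1.001
clock: 7.05
position: [0.6212, -0.214, 0.1961]
ee_rot: [0.039, 0.704, -0.041, 0.708]
ft_force: [-0.1, -0.3, -0.4]
grip_width: 1.003
t 7.05 pos [ 0.6212 -0.214   0.1961] jaw -6.47 tilt 0.4 q [ 0.63  0.47 -0.52  1.4   0.23  1.33 -0.  ] F [-0.1 -0.3 -0.4] w 1.003
turn [85.1  0.2 -0. ] shift [  -6.7  -37.4 -169.1]
turn [-94.9   0.    0.3] shift [  -6.7  -37.4 -169.1]
```

View pics/w4.png

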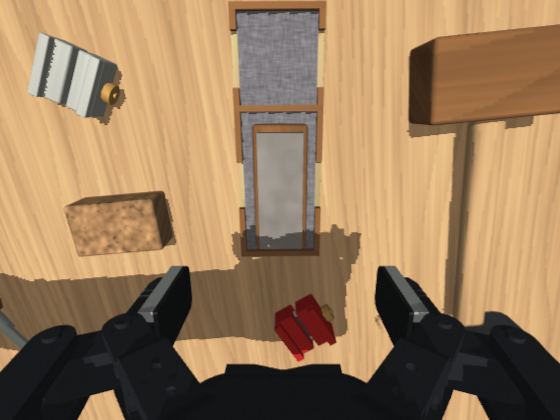

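The stone sits inside its compartment, at (281,190). The cork is at (120,222) and the guide at (72,75).

Run:
```python
from h import *
W=wcloud('w4')
print('bench',np.median(W[140:180,180:220,2]))
print('stone',obj(W,(250,118,312,255),.022));print('cork',obj(W,(60,185,175,262)));print('guide',obj(W,(25,25,128,125),.008));
print('cork side top',obj(W,(60,185,175,262),.033)); print('guide top',obj(W,(25,25,128,125),.029))
```

```text
bench 0.0005022048449293826
stone (array([ 0.6196, -0.2135]), array([0.129, 0.054]), 83.6, 'z', array([0.028 , 0.0422, 0.0433]))
cork (array([ 0.4475, -0.2314]), array([0.056, 0.091]), 88.4, 'z', array([0.0253, 0.0381, 0.0392]))
guide (array([ 0.4449, -0.0892]), array([0.054, 0.066]), 59.0, 'z', array([0.0187, 0.0268, 0.0347]))
cork side top (array([ 0.4474, -0.2314]), array([0.056, 0.091]), 88.5, 'z', array([0.0371, 0.0383, 0.0392]))
guide top (array([ 0.44  , -0.0863]), array([0.054, 0.055]), 59.0, 'z', array([0.031 , 0.0342, 0.0354]))
```

```bash
python3 -m inch '[[[10,0,0],[0,-5,-20],0],[[20,0,0],[0,-10,-45],0],[[30,0,0],[0,-15,-70],0],[[40,0,0],[0,-20,-95],0],[[50,0,0],[20,-25,-120],0],[[60,0,0],[40,-30,-140],0],[[70,0,0],[60,-35,-160],0],[[80,0,0],[80,-37,-169],0],[[85,0,0],[100,-37,-169],0],[[85,0,0],[100,-37,-169],0]]'
python3 - <<'E'
from h import *
st(); plan(.4475,-.2316,.006,-91.6)
E
```

```text
clock: 8.35
position: [0.4468, -0.2311, 0.0913]
ee_rot: [-0.506, -0.494, 0.507, -0.494]
ft_force: [-0.1, 0.5, 0.3]
grip_width: 1.003
t 8.35 pos [ 0.4468 -0.2311  0.0913] jaw -91.43 tilt 0.07 q [ 0.68  0.22 -0.32  1.93  0.08  1.01 -1.28] F [-0.1  0.5  0.3] w 1.003
turn [0.2 0.  0.1] shift [85.3  0.8  0.4]
turn [-1.798e+02 -1.000e-01  1.000e-01] shift [85.3  0.8  0.4]
```

```bash
python3 -m inch '[[[0,0,0],[30,1,0],0],[[0,0,0],[60,1,0],0],[[0,0,0],[80,1,0],0],[[0,0,0],[85,1,0],0],[[0,0,0],[85,1,0],0.3],[[0,0,0],[85,1,0],1],[[0,0,0],[85,1,0],1],[[0,0,0],[85,1,0],1]]' 30
python3 -m inch '[[[0,0,0],[-10,0,0],1],[[0,0,0],[-50,0,0],1],[[0,0,0],[-100,0,0],1],[[0,0,0],[-130,0,0],1],[[0,0,0],[-130,0,0],1]]'
python3 - <<'E'
from h import *
st();plan(.611,.2016,.135,2.5)
E
```

```text
clock: 9.35
position: [0.4485, -0.2316, 0.0075]
ee_rot: [-0.506, -0.493, 0.506, -0.494]
ft_force: [-1.5, 1.0, 6.7]
grip_width: 0.651
clock: 9.98
position: [0.4498, -0.232, 0.1406]
ee_rot: [0.506, 0.491, -0.506, 0.496]
ft_force: [-0.0, -0.2, -1.5]
grip_width: 0.647
t 9.97 pos [ 0.4498 -0.232   0.1406] jaw -91.41 tilt 0.38 q [ 0.69  0.16 -0.33  1.88  0.06  1.11 -1.26] F [-0.  -0.2 -1.5] w 0.647
turn [-93.9   0.4  -0. ] shift [   4.6  150.4 -437.4]
turn [86.1 -0.  -0.4] shift [   4.6  150.4 -437.4]
```

```bash
python3 -m inch '[[[-9,0,0],[0,10,-25],1],[[-19,0,0],[0,25,-70],1],[[-29,0,0],[0,45,-120],1],[[-39,0,0],[0,65,-170],1],[[-49,0,0],[0,85,-220],1],[[-59,0,0],[0,100,-270],1],[[-69,0,0],[0,115,-320],1],[[-79,0,0],[0,130,-370],1],[[-88,0,0],[0,145,-410],1],[[-94,0,0],[0,150,-437],1]]' 
python3 -m inch '[[[0,0,0],[0,0,0],1],[[0,0,0],[0,0,0],1]]'
python3 - <<'E'
from h import *
st();snap('wrist','w5');plan(.611,.2016,.135,2.2)
E
```

```text
clock: 11.22
position: [0.6101, 0.2033, 0.1384]
ee_rot: [-0.019, 0.706, 0.017, 0.708]
ft_force: [0.1, 0.0, -0.7]
grip_width: 0.649
clock: 11.48
position: [0.6097, 0.2024, 0.1375]
ee_rot: [-0.019, 0.706, 0.016, 0.708]
ft_force: [1.3, -0.6, -0.1]
grip_width: 0.646
t 11.47 pos [0.6097 0.2024 0.1375] jaw 2.83 tilt 0.28 q [ 0.14  0.54 -0.73  1.5   0.37  1.25 -0.59] F [ 1.3 -0.6 -0.1] w 0.646
turn [0.6 0.1 0.3] shift [ 2.8 -0.2  1. ]
turn [-179.4   -0.4    0.2] shift [ 2.8 -0.2  1. ]
```

View pics/w5.png

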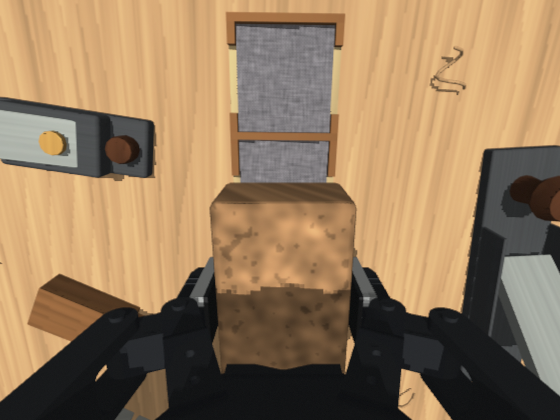

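Cork is held at (283,270). The partition shows at (283,136), the end wall at (285,20), and the till is centred under the cork.

Run:
```python
from h import *
W=wcloud('w5');c=np.load('/tmp/w5.npz');M=Ro.from_quat(c['rot']).as_matrix();L=(W-c['pos'])@M
def walls(box):
    a,b,cc,d=box;w=W[b:d,a:cc].reshape(-1,3);w=w[(w[:,2]>.0115)&(w[:,2]<.018)];return w
p=walls((245,120,325,150));print('partition',np.round(np.median(p,0),4),len(p), 'ang',np.degrees(np.polyfit(p[:,0],p[:,1],1)[0]))
e=walls((235,8,336,40));print('end',np.round(np.median(e,0),4),len(e),np.percentile(e[:,1],[5,95]))
l=walls((226,142,245,172));r=walls((322,142,345,172));print('L',np.round([l.min(0),l.max(0)],4),'R',np.round([r.min(0),r.max(0)],4))
k=(np.abs(L[...,2])<.035)&(L[...,0]<-.005)&(L[...,0]>-.06)&(L[...,1]>0);k[:175]=0;k[:,:205]=0;k[:,360:]=0
q=L[k];print('cork far',np.percentile(q[:,1],[98,99.5]),'top x',np.percentile(q[:,0],[5,50]),'z',np.percentile(q[:,2],[1,99]))
```

```text
partition [0.6092 0.2594 0.0145] 616 ang 2.3097594417831373
end [0.6057 0.3448 0.0145] 1043 [0.34148183 0.34812495]
L [[0.564  0.2278 0.0115]
 [0.5708 0.2522 0.0162]] R [[0.6457 0.2313 0.0116]
 [0.6525 0.2563 0.0162]]
cork far [0.04434132 0.04446344] top x [-0.0320671  -0.03076396] z [-0.02929427  0.0295075 ]
```

```bash
python3 -m inch '[[[0,0,0],[25,0,0],1],[[0.5,0,0],[60,0,0],1],[[0.5,0,0],[90,0,0],1],[[0.5,0,0],[110,0,0],1],[[0.5,0,0],[118,0,0],1],[[0.5,0,0],[122,0,0],1],[[0.5,0,0],[123,0,0],1],[[0.5,0,0],[123,0,0],1]]'
python3 - <<'E'
from h import *
st()
E
```

```text
clock: 12.52
position: [0.6107, 0.2014, 0.0155]
ee_rot: [-0.016, 0.706, 0.012, 0.708]
ft_force: [0.4, -1.0, -0.8]
grip_width: 0.652
t 12.53 pos [0.6107 0.2014 0.0155] jaw 2.28 tilt 0.33 q [ 0.1   0.66 -0.67  1.59  0.46  1.05 -0.66] F [ 0.4 -1.  -0.8] w 0.652
```

```bash
python3 -m inch '[[[0,0,0],[1,0,-1],1],[[0,0,0],[2.5,0,-1],1],[[0,0,0],[2.5,0,-1],1]]'
python3 -m inch '[[[0,0,0],[0,0,0],0.4],[[0,0,0],[0,0,0],0.3],[[0,0,0],[0,0,0],0],[[0,0,0],[0,0,0],0],[[0,0,0],[0,0,0],0]]'
python3 -m inch '[[[0,0,0],[-10,0,0],0],[[0,0,0],[-40,0,0],0],[[0,0,0],[-90,0,0],0],[[0,0,0],[-150,0,0],0],[[0,0,0],[-190,0,0],0],[[0,0,0],[-190,0,0],0]]'
python3 - <<'E'
from h import *
st(); snap('wrist','w6')
E
```

```text
clock: 12.9
position: [0.6099, 0.2014, 0.0137]
ee_rot: [-0.016, 0.706, 0.012, 0.708]
ft_force: [-1.4, -1.4, 5.8]
grip_width: 0.648
clock: 13.52
position: [0.6099, 0.2015, 0.0137]
ee_rot: [-0.016, 0.706, 0.012, 0.708]
ft_force: [-0.8, -0.5, -0.0]
grip_width: 1.002
clock: 14.28
position: [0.6105, 0.2034, 0.2083]
ee_rot: [-0.015, 0.703, 0.013, 0.711]
ft_force: [-0.3, -0.6, -0.6]
grip_width: 1.0
t 14.28 pos [0.6105 0.2034 0.2083] jaw 2.29 tilt 0.61 q [ 0.15  0.48 -0.75  1.42  0.33  1.36 -0.57] F [-0.3 -0.6 -0.6] w 1.0
```

View pics/w6.png

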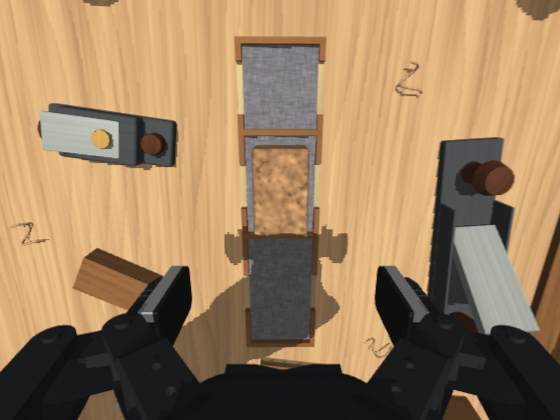

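The cork is in its compartment at (281,190). The small plane is at (108,137).

Run:
```python
from h import *
W=wcloud('w6')
print('bench',np.median(W[190:220,190:225,2]))
print('cork',obj(W,(248,140,314,240),.022))
b=(34,98,182,172);print('plane',obj(W,b,.006),'\n',obj(W,b,.012),'\n',obj(W,b,.033))
for lab,bx in dict(part2=(256,236,304,246),part1=(250,126,312,138)).items():
    a,q,c,d=bx;w=W[q:d,a:c].reshape(-1,3);w=w[(w[:,2]>.011)&(w[:,2]<.018)];print(lab,np.round(np.median(w,0),4),len(w))
```

```text
bench 0.0003863474796351324
cork (array([0.6098, 0.2013]), array([0.056, 0.09 ]), 2.3, 'z', array([0.0432, 0.0444, 0.0453]))
plane (array([0.434 , 0.2488]), array([0.048, 0.125]), 84.1, 'z', array([0.0161, 0.0367, 0.0436])) 
 (array([0.4339, 0.2488]), array([0.048, 0.125]), 84.1, 'z', array([0.0164, 0.0368, 0.0436])) 
 (array([0.4329, 0.2489]), array([0.048, 0.116]), 83.9, 'z', array([0.0351, 0.0384, 0.044 ]))
part2 [0.6109 0.1419 0.0145] 143
part1 [0.6083 0.2595 0.0144] 372
```

```bash
python3 - <<'E'
from h import *
plan(.434,.2488,.1,84)
E
python3 -m inch '[[[-10,0,0],[0,0,-20],0],[[-20,0,0],[10,5,-40],0],[[-30,0,0],[20,10,-60],0],[[-40,0,0],[40,20,-90],0],[[-50,0,0],[60,30,-120],0],[[-60,0,0],[80,38,-150],0],[[-70,0,0],[100,38,-170],0],[[-80,0,0],[108,38,-178],0],[[-82,0,0],[108,38,-178],0],[[-82,0,0],[108,38,-178],0]]'
python3 - <<'E'
from h import *
st()
plan(.434,.2488,.006,84)
E
```

```text
turn [-81.7   0.2   0.5] shift [ 104.3   53.4 -174.5]
turn [98.3  0.5 -0.2] shift [ 104.3   53.4 -174.5]
clock: 15.58
position: [0.4315, 0.2332, 0.0964]
ee_rot: [-0.476, 0.524, 0.471, 0.526]
ft_force: [0.2, -0.0, 0.4]
grip_width: 1.004
t 15.57 pos [0.4315 0.2332 0.0964] jaw 84.1 tilt 0.45 q [ 0.38  0.35 -1.1   1.93  0.37  1.08  0.59] F [ 0.2 -0.   0.4] w 1.004
turn [ 0.1 -0.1  0.4] shift [90.4 -0.2 16.1]
turn [-179.9   -0.7   -0.2] shift [90.4 -0.2 16.1]
```

```bash
python3 -m inch '[[[0,0,0],[10,0,10],0],[[0,0,0],[30,0,16],0],[[0,0,0],[60,0,16],0],[[0,0,0],[80,0,16],0],[[0,0,0],[90,0,16],0],[[0,0,0],[90,0,16],0.2],[[0,0,0],[90,0,16],0.4],[[0,0,0],[90,0,16],1],[[0,0,0],[90,0,16],1],[[0,0,0],[90,0,16],1]]' 60
python3 - <<'E'
from h import *
st()
E
```

```text
clock: 16.82
position: [0.4344, 0.2487, 0.0075]
ee_rot: [-0.476, 0.524, 0.47, 0.527]
ft_force: [-0.4, -1.0, 5.2]
grip_width: 0.553
t 16.82 pos [0.4344 0.2487 0.0075] jaw 84.06 tilt 0.53 q [ 0.22  0.51 -0.98  1.97  0.54  0.94  0.44] F [-0.4 -1.   5.2] w 0.553
```

```bash
python3 -m inch '[[[0,0,0],[-10,0,0],1],[[0,0,0],[-50,0,0],1],[[0,0,0],[-100,0,0],1],[[0,0,0],[-130,0,0],1],[[0,0,0],[-130,0,0],1]]'
python3 - <<'E'
from h import *
st();plan(.6152,.068,.135,2.3)
E
```

```text
clock: 17.45
position: [0.4343, 0.2497, 0.1396]
ee_rot: [-0.477, 0.523, 0.47, 0.528]
ft_force: [1.0, -0.6, -6.3]
grip_width: 0.55
t 17.45 pos [0.4343 0.2497 0.1396] jaw 84.04 tilt 0.74 q [ 0.39  0.32 -1.14  1.86  0.33  1.16  0.6 ] F [ 1.  -0.6 -6.3] w 0.55
turn [81.7  0.4  0.7] shift [   7.3 -198.7 -162. ]
turn [-98.3  -0.7   0.5] shift [   7.3 -198.7 -162. ]
```

```bash
python3 -m inch '[[[8,0,0],[0,-20,-15],1],[[18,0,0],[0,-45,-35],1],[[28,0,0.5],[0,-70,-55],1],[[38,0,0.5],[0,-95,-75],1],[[48,0,0.5],[0,-120,-95],1],[[58,0.3,0.7],[0,-145,-115],1],[[68,0.4,0.7],[0,-170,-140],1],[[78,0.4,0.7],[3,-190,-155],1],[[82,0.4,0.7],[5,-199,-162],1],[[82,0.4,0.7],[5,-199,-162],1]]'
python3 - <<'E'
from h import *
st();snap('wrist','w7');plan(.6152,.068,.135,2.3)
W=wcloud('w7');c=np.load('/tmp/w7.npz');M=Ro.from_quat(c['rot']).as_matrix();L=(W-c['pos'])@M
k=(np.abs(L[...,2])<.03)&(L[...,0]<.03)&(L[...,0]>-.06)&(L[...,1]>.0)
k[:,:215]=0;k[:,350:]=0
q=L[k];print('far',np.percentile(q[:,1],[98,99.5]),'x',np.percentile(q[:,0],[1,50,99]),'z',np.percentile(q[:,2],[1,99]))
E
```

```text
clock: 18.7
position: [0.6148, 0.067, 0.1351]
ee_rot: [-0.012, 0.708, 0.012, 0.706]
ft_force: [0.1, 0.4, -6.1]
grip_width: 0.549
t 18.7 pos [0.6148 0.067  0.1351] jaw 2.0 tilt 0.16 q [ 0.35  0.48 -0.7   1.56  0.32  1.22 -0.37] F [ 0.1  0.4 -6.1] w 0.549
turn [-0.2 -0.1 -0.1] shift [ 0.6 -0.1  0.7]
turn [ 1.798e+02 -1.000e-01  2.000e-01] shift [ 0.6 -0.1  0.7]
far [0.06322928 0.06392224] x [-0.04038644 -0.0327939  -0.00581855] z [-0.02523539  0.02538994]
```

View pics/w7.png

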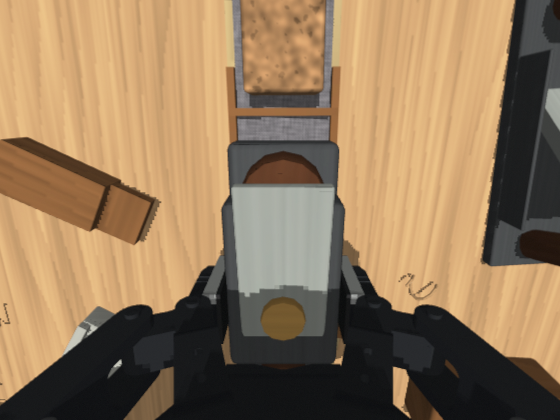

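The plane is held at (283,260), upright. The partition at (284,111) is clear of its nose, and the offcut at left is untouched.

```bash
python3 -m inch '[[[0,0,0],[25,0,1],1],[[0,0,0],[60,0,1],1],[[0,0,0],[90,0,1],1],[[0,0,0],[108,0,1],1],[[0,0,0],[116,0,1],1],[[0,0,0],[119,0,1],1],[[0,0,0],[120,0,1],1],[[0,0,0],[120,0,1],1]]'
python3 - <<'E'
from h import *
st()
E
```

```text
clock: 19.75
position: [0.6156, 0.0682, 0.0163]
ee_rot: [-0.013, 0.707, 0.014, 0.706]
ft_force: [-0.5, 0.8, -4.4]
grip_width: 0.552
t 19.75 pos [0.6156 0.0682 0.0163] jaw 2.14 tilt 0.09 q [ 0.31  0.61 -0.65  1.65  0.42  1.02 -0.43] F [-0.5  0.8 -4.4] w 0.552
```

```bash
python3 -m inch '[[[0,0,0],[1.5,0,0],1],[[0,0,0],[3,0,0],1],[[0,0,0],[3,0,0],1]]'
python3 -m inch '[[[0,0,0],[0,0,0],0.5],[[0,0,0],[0,0,0],0.3],[[0,0,0],[0,0,0],0],[[0,0,0],[0,0,0],0],[[0,0,0],[0,0,0],0]]'
python3 -m inch '[[[0,0,0],[-10,0,0],0],[[0,0,0],[-40,0,0],0],[[0,0,0],[-90,0,0],0],[[0,0,0],[-150,0,0],0],[[0,0,0],[-190,0,0],0],[[0,0,0],[-190,0,0],0]]'
python3 - <<'E'
from h import *
st(); snap('wrist','w8')
W=wcloud('w8');print('guide?');
E
```

```text
clock: 20.12
position: [0.6159, 0.0683, 0.0139]
ee_rot: [-0.013, 0.707, 0.013, 0.707]
ft_force: [-1.4, 0.2, -0.7]
grip_width: 0.552
clock: 20.75
position: [0.616, 0.0683, 0.0139]
ee_rot: [-0.013, 0.707, 0.013, 0.707]
ft_force: [0.7, -0.3, 0.5]
grip_width: 1.001
clock: 21.5
position: [0.6177, 0.0689, 0.2085]
ee_rot: [-0.013, 0.705, 0.014, 0.709]
ft_force: [-0.2, -0.4, -0.5]
grip_width: 0.996
t 21.5 pos [0.6177 0.0689 0.2085] jaw 2.15 tilt 0.36 q [ 0.37  0.42 -0.73  1.48  0.29  1.34 -0.34] F [-0.2 -0.4 -0.5] w 0.996
guide?
```

View pics/w8.png

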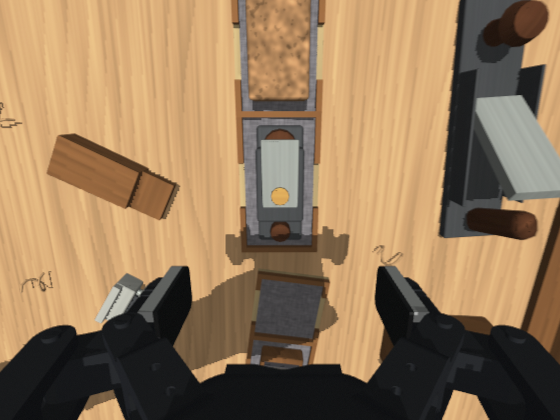

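The plane is in the long compartment at (280,180), inside the walls. Next is the guide at (120,298); the offcut at (112,177) is nearby, so I'll hover and look first.

Run:
```python
from h import *
W=wcloud('w8');print('plane',obj(W,(252,122,308,242),.02),obj(W,(252,122,308,242),.009))
plan(.443,-.088,.2,59)
```

```text
plane (array([0.6158, 0.0704]), array([0.048, 0.124]), 2.1, 'z', array([0.0224, 0.0432, 0.0498])) (array([0.6175, 0.0702]), array([0.052, 0.125]), 2.1, 'z', array([0.0223, 0.0431, 0.0498]))
turn [-56.9   0.2   0. ] shift [   5.4 -149.9 -179.5]
turn [123.1   0.   -0.2] shift [   5.4 -149.9 -179.5]
```

```bash
python3 -m inch '[[[-8,0,0],[0,-25,-30],0],[[-18,0,0],[0,-50,-60],0],[[-28,0,0],[0,-75,-90],0],[[-38,0,0],[0,-100,-120],0],[[-48,0,0],[5,-125,-150],0],[[-57,0,0],[5,-145,-172],0],[[-57,0,0],[5,-150,-180],0],[[-57,0,0],[5,-150,-180],0]]'
python3 - <<'E'
from h import *
st(); snap('wrist','w9')
E
```

```text
clock: 22.55
position: [0.4424, -0.0881, 0.2002]
ee_rot: [-0.348, 0.615, 0.348, 0.616]
ft_force: [0.1, 0.4, -0.5]
grip_width: 0.999
t 22.55 pos [ 0.4424 -0.0881  0.2002] jaw 58.93 tilt 0.14 q [ 0.92  0.01 -0.81  1.91  0.    1.23  1.13] F [ 0.1  0.4 -0.5] w 0.999
```

View pics/w9.png

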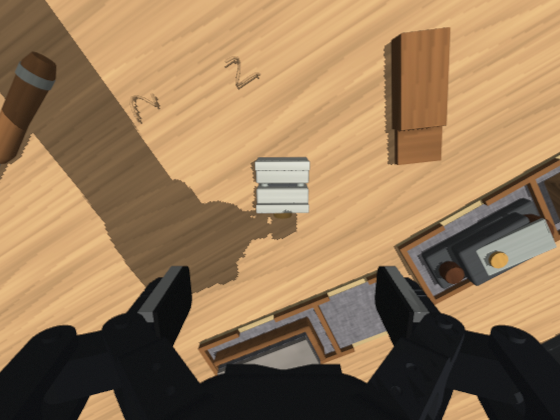

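The aluminium guide is at (282,185), with its brass screw at (283,218). The 54 mm width lies along the jaw axis. The offcut at (420,95) is clear of the fingers.

Run:
```python
from h import *
W=wcloud('w9')
b=(245,148,318,222)
print('bench',np.median(W[100:140,180:240,2]));
for z in (.007,.012,.024,.03): print(z,obj(W,b,z))
plan(.443,-.088,.005,59)
```

```text
bench 0.0004638963551849701
0.007 (array([ 0.4437, -0.0896]), array([0.054, 0.063]), 59.1, 'z', array([0.0205, 0.0269, 0.0348]))
0.012 (array([ 0.4437, -0.0896]), array([0.054, 0.063]), 59.1, 'z', array([0.0217, 0.0269, 0.0348]))
0.024 (array([ 0.4425, -0.0887]), array([0.054, 0.06 ]), 59.2, 'z', array([0.0258, 0.0273, 0.035 ]))
0.03 (array([ 0.4393, -0.0871]), array([0.053, 0.053]), 59.2, 'z', array([0.0333, 0.0345, 0.0354]))
turn [0.  0.1 0.1] shift [195.3  -0.   -0.8]
turn [-180.    -0.2    0.2] shift [195.3  -0.   -0.8]
```

```bash
python3 -m inch '[[[0,0,0],[40,0,0],0],[[0,0,0],[90,0.5,-0.5],0],[[0,0,0],[140,0.5,-0.5],0],[[0,0,0],[175,0.5,-0.5],0],[[0,0,0],[190,0.5,-0.5],0],[[0,0,0],[195,0.5,-0.5],0],[[0,0,0],[195,0.5,-0.5],0.3],[[0,0,0],[195,0.5,-0.5],1],[[0,0,0],[195,0.5,-0.5],1],[[0,0,0],[195,0.5,-0.5],1]]' 45
python3 -m inch '[[[0,0,0],[-10,0,0],1],[[0,0,0],[-50,0,0],1],[[0,0,0],[-100,0,0],1],[[0,0,0],[-130,0,0],1],[[0,0,0],[-130,0,0],1]]'
python3 - <<'E'
from h import *
st();plan(.632,-.0914,.135,-6.3)
E
```

```text
clock: 23.85
position: [0.4436, -0.0879, 0.0067]
ee_rot: [-0.349, 0.614, 0.347, 0.617]
ft_force: [-2.3, 0.4, 6.8]
grip_width: 0.618
clock: 24.48
position: [0.4444, -0.0882, 0.1393]
ee_rot: [-0.351, 0.613, 0.346, 0.618]
ft_force: [0.1, -0.4, -3.4]
grip_width: 0.619
t 24.48 pos [ 0.4444 -0.0882  0.1393] jaw 58.98 tilt 0.54 q [ 0.92  0.09 -0.85  1.98  0.08  1.09  1.07] F [ 0.1 -0.4 -3.4] w 0.619
turn [65.3  0.4  0.4] shift [   6.  -162.4   94. ]
turn [-114.7   -0.5    0.5] shift [   6.  -162.4   94. ]
```

```bash
python3 -m inch '[[[8,0,0],[0,-20,12],1],[[18,0,0],[0,-45,28],1],[[28,0,0],[0,-75,45],1],[[38,0,0.2],[0,-105,60],1],[[48,0.2,0.4],[0,-130,75],1],[[58,0.4,0.4],[3,-150,88],1],[[65,0.4,0.4],[5,-162,94],1],[[65,0.4,0.4],[5,-162,94],1],[[65,0.4,0.4],[5,-162,94],1]]'
python3 - <<'E'
from h import *
st();snap('wrist','w10');plan(.632,-.0916,.135,-6.3)
W=wcloud('w10');c=np.load('/tmp/w10.npz');M=Ro.from_quat(c['rot']).as_matrix();L=(W-c['pos'])@M
k=(np.abs(L[...,2])<.03)&(L[...,0]<.03)&(L[...,0]>-.06)&(L[...,1]>.0)
k[:,:215]=0;k[:,350:]=0
q=L[k];print('far',np.percentile(q[:,1],[98,99.5]),'x',np.percentile(q[:,0],[1,50,99]),'z',np.percentile(q[:,2],[1,99]))
E
```

```text
clock: 25.6
position: [0.6309, -0.0911, 0.1353]
ee_rot: [0.036, 0.707, -0.036, 0.706]
ft_force: [0.3, -0.6, -2.8]
grip_width: 0.62
t 25.6 pos [ 0.6309 -0.0911  0.1353] jaw -5.87 tilt 0.08 q [ 0.54  0.5  -0.63  1.51  0.3   1.23 -0.24] F [ 0.3 -0.6 -2.8] w 0.62
turn [ 0.4 -0.   0. ] shift [ 0.6 -0.3  1.1]
turn [-1.796e+02 -0.000e+00 -1.000e-01] shift [ 0.6 -0.3  1.1]
far [0.03106665 0.03121832] x [-0.03196971 -0.0197675   0.00237722] z [-0.02668944  0.02680994]
```

View pics/w10.png

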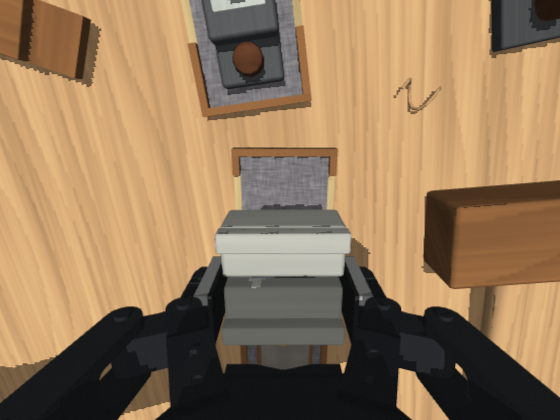

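```bash
python3 - <<'E'
from h import *
W=wcloud('w10')
w=W[146:162,240:330].reshape(-1,3);w=w[(w[:,2]>.0115)&(w[:,2]<.018)];e=np.median(w,0);print(e,len(w))
d=np.array([.109,.994]);print('comp centre',e[:2]-d*.044)
E
python3 -m inch '[[[0,0,0],[25,-1,1],1],[[0.4,0,0],[60,-2,1],1],[[0.4,0,0],[90,-2,1],1],[[0.4,0,0],[108,-2,1],1],[[0.4,0,0],[116,-2,1],1],[[0.4,0,0],[119,-2,1],1],[[0.4,0,0],[120,-2,1],1],[[0.4,0,0],[120,-2,1],1]]'
python3 - <<'E'
from h import *
st()
E
```

```text
[ 0.63637593 -0.04683912  0.01444681] 671
comp centre [ 0.63157993 -0.09057512]
clock: 26.65
position: [0.6321, -0.0933, 0.0163]
ee_rot: [0.039, 0.706, -0.039, 0.706]
ft_force: [-1.2, 0.8, -3.4]
grip_width: 0.619
t 26.65 pos [ 0.6321 -0.0933  0.0163] jaw -6.3 tilt 0.03 q [ 0.51  0.63 -0.58  1.6   0.39  1.03 -0.29] F [-1.2  0.8 -3.4] w 0.619
```

```bash
python3 -m inch '[[[0,0,0],[1.5,0,0],1],[[0,0,0],[3,0,0],1],[[0,0,0],[3.5,0,0],1],[[0,0,0],[3.5,0,0],1]]'
python3 -m inch '[[[0,0,0],[0,0,0],0.5],[[0,0,0],[0,0,0],0.3],[[0,0,0],[0,0,0],0],[[0,0,0],[0,0,0],0],[[0,0,0],[0,0,0],0]]'
python3 -m inch '[[[0,0,0],[-10,0,0],0],[[0,0,0],[-40,0,0],0],[[0,0,0],[-90,0,0],0],[[0,0,0],[-150,0,0],0],[[0,0,0],[-190,0,0],0],[[0,0,0],[-190,0,0],0]]'
python3 - <<'E'
from h import *
st(); snap('wrist','w11')
plan(.43,.38,.22,2)
E
```

```text
clock: 27.15
position: [0.6321, -0.0934, 0.0129]
ee_rot: [0.039, 0.706, -0.039, 0.706]
ft_force: [-0.1, -0.2, -1.1]
grip_width: 0.616
clock: 27.78
position: [0.6322, -0.0934, 0.013]
ee_rot: [0.039, 0.706, -0.039, 0.706]
ft_force: [0.6, 0.2, -0.1]
grip_width: 1.005
clock: 28.52
position: [0.6339, -0.093, 0.2077]
ee_rot: [0.038, 0.703, -0.039, 0.709]
ft_force: [0.0, -0.4, -1.2]
grip_width: 1.004
t 28.52 pos [ 0.6339 -0.093   0.2077] jaw -6.29 tilt 0.42 q [ 0.55  0.45 -0.64  1.43  0.27  1.35 -0.22] F [ 0.  -0.4 -1.2] w 1.004
turn [-8.3  0.2  0.1] shift [ -16.1  448.  -253.4]
turn [ 1.717e+02  1.000e-01 -3.000e-01] shift [ -16.1  448.  -253.4]
```

View pics/w11.png

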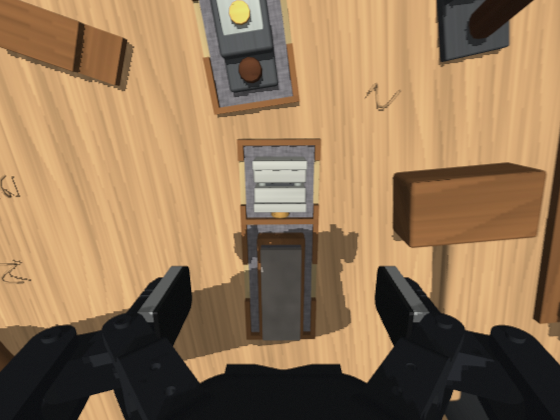

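```bash
python3 - <<'E'
from h import *
W=wcloud('w11');print('guide',obj(W,(246,155,314,216),.02),obj(W,(246,155,314,214),.035)); print('stone',obj(W,(254,238,308,338),.02))
E
python3 -m inch '[[[0,0,0],[0,30,-20],0],[[-2,0,0],[0,80,-50],0],[[-4,0,0],[0,130,-80],0],[[-6,0,0],[0,180,-105],0],[[-8,0,0],[0,230,-135],0],[[-8,0,0],[0,280,-160],0],[[-8,0,0],[-5,330,-190],0],[[-8,0,0],[-10,380,-220],0],[[-8,0,0],[-15,425,-245],0],[[-8,0,0],[-15,440,-253],0]]'
python3 -m inch '[[[0,0,0],[0,0,0],0]]'
python3 - <<'E'
from h import *
st(); snap('wrist','w12')
E
```

```text
guide (array([ 0.6318, -0.0932]), array([0.063, 0.054]), 84.1, 'z', array([0.0288, 0.0329, 0.0408])) (array([ 0.6321, -0.0882]), array([0.053, 0.053]), 83.5, 'z', array([0.0387, 0.0403, 0.0413]))
stone (array([ 0.6194, -0.2132]), array([0.129, 0.054]), 83.7, 'z', array([0.0279, 0.0421, 0.043 ]))
clock: 29.82
position: [0.4268, 0.3749, 0.2185]
ee_rot: [-0.012, 0.706, 0.012, 0.708]
ft_force: [0.2, -0.2, -0.5]
grip_width: 1.002
clock: 29.95
position: [0.4261, 0.3751, 0.2176]
ee_rot: [-0.013, 0.707, 0.013, 0.707]
ft_force: [0.7, -0.7, -0.7]
grip_width: 1.001
t 29.95 pos [0.4261 0.3751 0.2176] jaw 2.1 tilt 0.08 q [-0.05  0.34 -0.92  1.6   0.28  1.34 -0.97] F [ 0.7 -0.7 -0.7] w 1.001
```

View pics/w12.png

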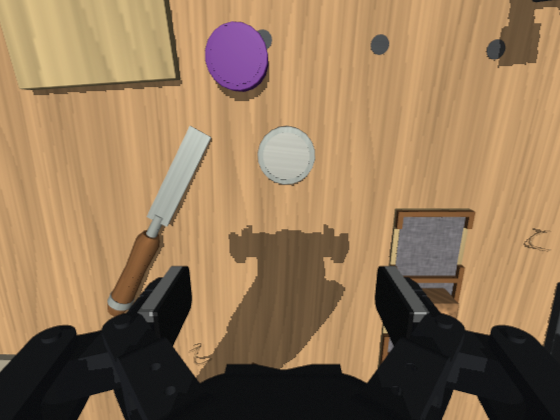

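The white tin is at (286,155), the purple decoy at (237,56) and the chisel tip at (200,135). The finger spots either side of the tin are free.

Run:
```python
from h import *
W=wcloud('w12');print('bench',np.median(W[190:215,270:310,2]));print('tin',obj(W,(250,118,322,192),.008),obj(W,(250,118,322,192),.028))
w=W[118:192,250:322].reshape(-1,3);w=w[(w[:,2]>.028)&(w[:,2]<.06)];print(cv2.minEnclosingCircle(w[:,:2].astype(np.float32)),w.mean(0))
```

```text
bench 0.0005211202798107023
tin (array([0.4283, 0.4083]), array([0.059, 0.059]), 3.5, 'z', array([0.0318, 0.0329, 0.0338])) (array([0.4283, 0.4083]), array([0.059, 0.059]), 3.5, 'z', array([0.0318, 0.0329, 0.0339]))
((0.4283740222454071, 0.4079170823097229), 0.029885808005928993) [0.42825937 0.40882347 0.03285328]
```

```bash
python3 -m inch '[[[0,0,0],[40,15,2],0],[[0,0,0],[90,33,3],0],[[0,0,0],[140,33,3],0],[[0,0,0],[180,33,3],0],[[0,0,0],[203,33,3],0],[[0,0,0],[212,33,3],0],[[0,0,0],[213,33,3],0],[[0,0,0],[213,33,3],0]]'
python3 - <<'E'
from h import *
st();plan(.4283,.4082,.005,2.1)
E
```

```text
clock: 31.0
position: [0.4293, 0.4077, 0.0058]
ee_rot: [-0.013, 0.706, 0.012, 0.708]
ft_force: [-0.8, 0.3, 0.6]
grip_width: 0.999
t 31.0 pos [0.4293 0.4077 0.0058] jaw 2.02 tilt 0.14 q [-0.22  0.63 -0.79  1.73  0.52  1.   -1.16] F [-0.8  0.3  0.6] w 0.999
turn [-0.1  0.1  0. ] shift [ 0.8  0.5 -1. ]
turn [179.9   0.   -0.2] shift [ 0.8  0.5 -1. ]
```

```bash
python3 -m inch '[[[0,0,0],[0,0.5,-1],0.2],[[0,0,0],[0,0.5,-1],0.3],[[0,0,0],[0,0.5,-1],1],[[0,0,0],[0,0.5,-1],1],[[0,0,0],[0,0.5,-1],1]]' 40
python3 -m inch '[[[0,0,0],[-10,0,0],1],[[0,0,0],[-50,0,0],1],[[0,0,0],[-100,0,0],1],[[0,0,0],[-130,0,0],1],[[0,0,0],[-130,0,0],1]]'
python3 - <<'E'
from h import *
st();plan(.6058,.3024,.135,2.3);snap('wrist','w13')
E
```

```text
clock: 31.62
position: [0.4284, 0.4087, 0.007]
ee_rot: [-0.013, 0.706, 0.013, 0.708]
ft_force: [-2.3, -1.6, 9.6]
grip_width: 0.682
clock: 32.25
position: [0.4288, 0.4098, 0.1399]
ee_rot: [-0.012, 0.704, 0.014, 0.709]
ft_force: [0.2, -0.4, -1.6]
grip_width: 0.685
t 32.25 pos [0.4288 0.4098 0.1399] jaw 2.04 tilt 0.44 q [-0.15  0.47 -0.88  1.63  0.38  1.22 -1.08] F [ 0.2 -0.4 -1.6] w 0.685
turn [-0.3  0.4 -0.2] shift [   5.8 -113.7  173. ]
turn [179.7  -0.2  -0.6] shift [   5.8 -113.7  173. ]
```

View pics/w13.png

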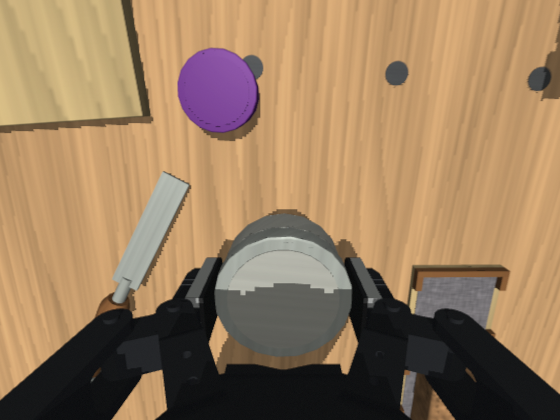

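The tin is held upright at (285,290).

```bash
python3 -m inch '[[[0,0,0],[0,-20,25],1],[[0,0.2,0],[0,-45,65],1],[[0,0.4,-0.2],[0,-70,105],1],[[0,0.4,-0.2],[2,-90,140],1],[[0,0.4,-0.2],[4,-105,162],1],[[0,0.4,-0.2],[5,-114,173],1],[[0,0.4,-0.2],[5,-114,173],1],[[0,0.4,-0.2],[5,-114,173],1]]'
python3 - <<'E'
from h import *
st();plan(.6057,.3023,.135,2.3);snap('wrist','w14')
W=wcloud('w14');c=np.load('/tmp/w14.npz');M=Ro.from_quat(c['rot']).as_matrix();L=(W-c['pos'])@M
k=np.zeros(W.shape[:2],bool);k[255:345,235:335]=1
q=L[k];q=q[(q[:,0]<-.015)&(q[:,0]>-.04)];A=np.c_[q[:,1:],np.ones(len(q))];s=np.linalg.lstsq(A,q[:,0],rcond=None)[0]
print('top plane slopes y,z',s,len(q)); k=np.zeros(W.shape[:2],bool);k[205:362,205:362]=1
p=L[k];p=p[(p[:,0]<-.018)&(p[:,0]>-.04)&(abs(p[:,2])<.032)];print('far y',np.percentile(p[:,1],99.5),'near',np.percentile(p[:,1],.5))
E
```

```text
clock: 33.3
position: [0.6038, 0.3026, 0.1339]
ee_rot: [-0.014, 0.708, 0.013, 0.706]
ft_force: [0.6, 0.9, -2.0]
grip_width: 0.684
t 33.3 pos [0.6038 0.3026 0.1339] jaw 2.16 tilt 0.17 q [-0.    0.63 -0.78  1.39  0.45  1.3  -0.77] F [ 0.6  0.9 -2. ] w 0.684
turn [-0.1 -0.1  0.1] shift [-1.1 -0.4  1.8]
turn [179.9   0.2   0.2] shift [-1.1 -0.4  1.8]
top plane slopes y,z [-0.0020608   0.0038958  -0.02586448] 8903
far y 0.02853842219650217 near -0.028741369728301033
```

View pics/w14.png

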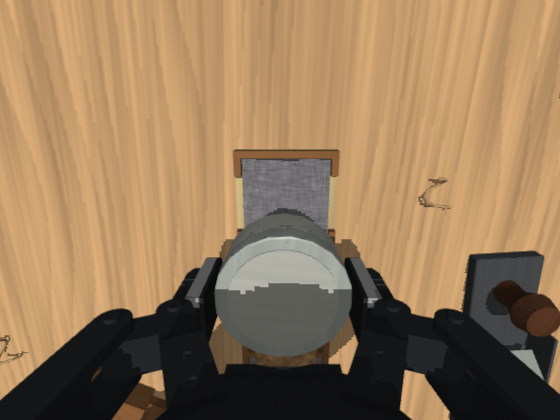

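The tin is level and centred in the tool, and the compartment lies below it (end wall at (286,154)).

```bash
python3 -m inch '[[[0,0,0],[25,0,1],1],[[0,0,0],[60,0,2],1],[[0,0,0],[90,0,2],1],[[0,0,0],[108,0,2],1],[[0,0,0],[115,0,2],1],[[0,0,0],[118,0,2],1],[[0,0,0],[119,0,2],1],[[0,0,0],[119,0,2],1]]'
python3 - <<'E'
from h import *
st()
E
```

```text
clock: 34.35
position: [0.606, 0.3026, 0.0157]
ee_rot: [-0.014, 0.707, 0.013, 0.707]
ft_force: [0.3, 0.3, -2.3]
grip_width: 0.687
t 34.35 pos [0.606  0.3026 0.0157] jaw 2.15 tilt 0.12 q [-0.03  0.75 -0.72  1.48  0.53  1.11 -0.82] F [ 0.3  0.3 -2.3] w 0.687
```

```bash
python3 -m inch '[[[0,0,0],[1.5,0,0],1],[[0,0,0],[3,0,0],1],[[0,0,0],[3,0,0],1]]'
python3 -m inch '[[[0,0,0],[0,0,0],0.35],[[0,0,0],[0,0,0],0.25],[[0,0,0],[0,0,0],0],[[0,0,0],[0,0,0],0],[[0,0,0],[0,0,0],0]]'
python3 -m inch '[[[0,0,0],[-10,0,0],0],[[0,0,0],[-40,0,0],0],[[0,0,0],[-90,0,0],0],[[0,0,0],[-150,-20,0],0],[[0,0,0],[-190,-60,0],0],[[0,0,0],[-190,-100,0],0],[[0,0,0],[-190,-100,0],0],[[0,0,0],[-190,-100,0],0]]'
python3 - <<'E'
from h import *
st(); snap('wrist','w15'); snap('top','top1');snap('side','side1')
W=wcloud('w15')
t=np.load('/tmp/top1.npz');T=cloud(t)
for n,b in dict(tin=(175,165,196,190),offcut=(252,215,290,266)).items(): print(n,obj(T,b,.012 if n=='offcut' else .02))
E
```

```text
clock: 34.72
position: [0.6062, 0.3027, 0.0132]
ee_rot: [-0.014, 0.707, 0.013, 0.707]
ft_force: [-0.7, -1.5, 3.5]
grip_width: 0.679
clock: 35.35
position: [0.6063, 0.3027, 0.0132]
ee_rot: [-0.014, 0.707, 0.013, 0.707]
ft_force: [-0.4, 0.9, 0.6]
grip_width: 0.999
clock: 36.35
position: [0.6099, 0.2037, 0.2038]
ee_rot: [-0.014, 0.707, 0.013, 0.707]
ft_force: [-0.5, 0.6, -0.5]
grip_width: 1.001
t 36.35 pos [0.6099 0.2037 0.2038] jaw 2.17 tilt 0.06 q [ 0.18  0.51 -0.81  1.41  0.37  1.38 -0.59] F [-0.5  0.6 -0.5] w 1.001Traceback (most recent call last):
  File "<stdin>", line 5, in <module>
  File "h.py", line 39, in obj
    r=cv2.minAreaRect(p);return np.round(r[0],4),np.round(r[1],3),round(r[2],1),'z',np.round(np.percentile(w[:,2],[10,50,90]),4)
                                                                                             ~~~~~~~~~~~~~^^^^^^^^^^^^^^^^^^^
    return _quantile_unchecked(
        a, q, axis, out, overwrite_input, method, keepdims, weights)
    return _ureduce(a,
                    func=_quantile_ureduce_func,
    ...<5 lines>...
                    overwrite_input=overwrite_input,
                    method=method)
    r = func(a, **kwargs)
    result = _quantile(arr,
                       quantiles=q,
    ...<2 lines>...
                       out=out,
                       weights=wgt)
    slices_having_nans = np.isnan(arr[-1, ...])
                                  ~~~^^^^^^^^^
IndexError: index -1 is out of bounds for axis 0 with size 0
```

View pics/w15.png

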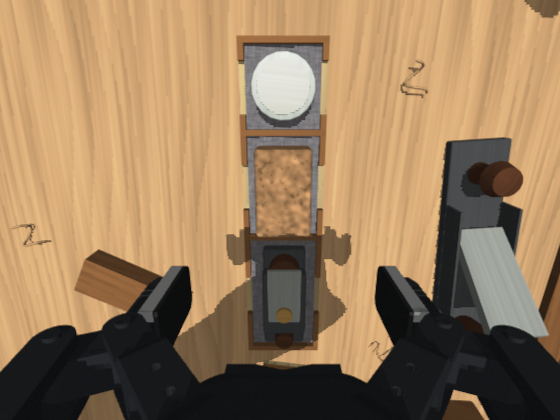

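View pics/side1.png

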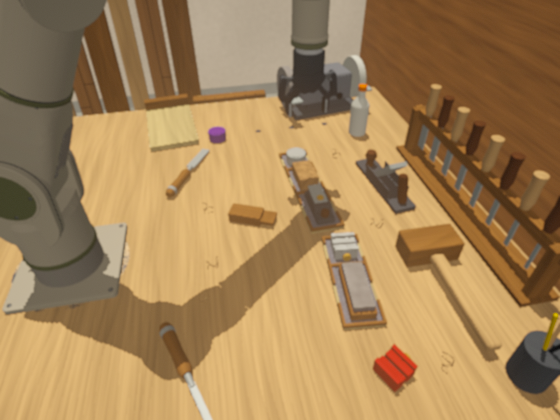

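The arm blocks the top view of the tin, so I'll use the wrist view instead. It shows the tin at (283,85), cork at (283,190) and plane at (284,295). The side view shows all five tools in the tills and the offcut at (252,215), where it was.

Run:
```python
from h import *
W=wcloud('w15'); d=np.array([-.0401,.9992]);x=np.array([.9992,.0401]);O=np.array([.6098,.2014])-d*.0325
for n,b in dict(tin=(246,48,322,124),cork=(248,140,318,240),plane=(256,244,312,340)).items():
    r=obj(W,b,.02); v=r[0]-O; print(n,r,'till x,y',np.round([v@x,v@d],4))
T=cloud(np.load('/tmp/top1.npz'));S0=cloud(np.load('/tmp/side0.npz'));S1=cloud(np.load('/tmp/side1.npz'))
print('offcut side before/after',obj(S0,(226,200,282,228),.008),obj(S1,(226,200,282,228),.008))
o=readout.get_obs();print(o['clock'],np.abs(o['joint_velocities']).max())
```

```text
tin (array([0.6063, 0.3018]), array([0.059, 0.059]), 57.0, 'z', array([0.0379, 0.039 , 0.04  ])) till x,y [0.0005 0.133 ]
cork (array([0.6099, 0.2016]), array([0.056, 0.089]), 2.1, 'z', array([0.0433, 0.0444, 0.0454])) till x,y [0.0001 0.0327]
plane (array([0.6155, 0.0723]), array([0.048, 0.122]), 1.9, 'z', array([0.0224, 0.043 , 0.0497])) till x,y [ 0.0005 -0.0967]
offcut side before/after (array([0.4364, 0.0661]), array([0.046, 0.121]), 66.7, 'z', array([0.0131, 0.0236, 0.028 ])) (array([0.4358, 0.0661]), array([0.046, 0.121]), 67.3, 'z', array([0.0127, 0.0244, 0.0279]))
36.5 0.003785933644066889
```

Run:
```python
from h import *
print(manip.hand_in())
```

```text
the job is handed in; nothing more can be done
None
```

All five tools are in their own compartments and let go, and I handed the job in at about 36.5 s. Each was lowered onto the felt and released only after contact. `hand_in` reports no verdict, so the results below rest on my own camera checks.

| Tool | Position in till, x / y (mm) | Compartment centre y (mm) | Height check: top of tool above bench |
|---|---|---|---|
| Wax tin | 0.5 / 133.0 | 133.5 | about 38–39 mm |
| Cork block | 0.1 / 32.7 | 32.5 | about 44 mm |
| Block plane | 0.5 / about -99 | -101 | about 50 mm |
| Oilstone | within 1 mm of centre | -44 | about 42 mm |
| Honing guide | within 1 mm of centre | +78 | about 40 mm |

- **Heights:** each matches the tool's own height plus the 6 mm floor, so all sit flat and right way up.
- **Offcut:** it shows under 1 mm of movement between the first and last side views, which is within noise.
- **Block plane:** the last view gave y = -96.7 mm, with the plane's rear hidden by the gripper. An earlier, unobstructed look gave about -99 mm; both are within tolerance.
- **Camera disagreement:** the fixed top and side cameras differed by up to 9 mm near the edges of the bench, so I placed everything by the close wrist camera.
- **Failed check:** my final top-view check of the tin gave no reading because the arm was in the way, so I used the wrist view for it.

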